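Pump the photo lift up to its mark with the toy on it

TASK

Get the red toy robot ready for its photo: set it down gently, standing upright in the circle on the lift's deck and facing the yellow strip, while the deck is still low. Then pump the red-handled lever with full strokes until the deck's red pointer is level with the green height mark, and let the lever come back up. Raise the deck only with the lever, keep clear of the tube light above it, and leave the other toys and camera gear where they are.

Things in the scene. Friction and masses are not known exactly. Their poses are not given: they have to be found in the camera images.
- red_toy_mid (a point): Centre of the red toy robot, 42 mm above its soles (84 mm tall, about 110 g). z up through its head, x out of its chest (the way it faces), y to its left. Across the arms (along y) it is 44 mm wide; the arms are flat plates 16 mm deep (along x), 32 to 64 mm above its soles. Feet span 26 mm (x) by 36 mm (y); the head is 20 mm wide.
- red_toy: The same red toy robot: body, legs and head red, arms and feet grey, yellow chest plate and black eyes on its front. Origin between its feet, under its centre; same axes.
- stage: The lift stage, fixed to the table: a grey housing on a dark plate 170 x 170 mm, 92 mm high, with a square aluminium deck on a central column. Origin under the housing's centre, on the table; x points to the side of the yellow strip and the gauge (away from the robot), y to the side of the lever, z up.
- deck: The lift's deck with its column: plate 150 x 150 x 12 mm, top 120 mm above the table when fully down. Slides straight up, 90 mm at most, and stays where it is left (friction): it does not sink when the lever returns and cannot be lowered with the lever. Origin 120 mm below the deck's top centre.
- deck_centre (a point): Centre of the deck's top face, in the middle of a black circle of 68 mm diameter; rises with the deck. Axes as the stage's.
- deck_front (a point): Middle of the yellow strip on the deck's top, 67 mm along x from deck_centre: the toy must face this edge.
- deck_pointer (a point): Tip of the red pointer tab on the deck's far edge, level with the deck's top face; it rises with the deck beside the gauge post.
- height_mark (a point): Centre of the green marker (24 mm wide, 6 mm thick) fixed on the thin gauge post 105 mm along x from the stage's centre; 46 to 74 mm above the deck's lowest level. The post tops out 253 mm above the table.
- lever_pivot (a point): The lever's pivot, 70 mm above the table on the stage's +y side. The lever turns in the stage's x-z plane.
- lever_grip (a point): Centre of the lever's red handle: a round bar of 22 mm diameter, 74 mm long, lying along the stage's y axis, at 170 mm from the pivot towards -x of the stage (the robot's side).
- lever (a joint): Lever angle, rad: 0 = up at rest (arm 0.6 above level, handle 166 mm above the table), 0.75 = down at its stop (arm 0.15 below level, handle 45 mm). A spring returns it; pressing takes 3 to 8 N. Pressing lifts the deck 28 mm per rad, stopping where the lever stops: first stroke about 20 mm; later full strokes (stop to rest) 12 mm each, in the last 0.43 rad. Short strokes lift less or nothing.
- lamp: Tube light on a stand, fixed: a bar 37 mm thick along the stage's y axis above the deck's middle (within 12 mm), underside 346 mm above the table, from its stand 170 mm on the stage's -y side to 88 mm on the +y side. Origin on the table under the tube, on the stage's centre line. An upright gripper does not fit under it above the deck; one leaning back to the stage's -x by 20 to 40 degrees does.
- blue_toy: A blue and white toy robot of the same shape and size as the red one; origin between its feet. Leave alone.
- green_toy: A green and black toy robot of the same shape and size; origin between its feet. Leave alone.
- orange_toy: An orange and grey toy robot of the same shape and size; origin between its feet. Leave alone.
- battery_a: Black camera battery 55 x 38 x 26 mm lying flat; origin at its underside's centre. Leave alone.
- battery_b: Another such battery. Leave alone.
- lens: Black camera lens standing upright, 74 mm across, 88 mm tall; origin at its underside's centre. Leave alone.
- lens_cap: Black lens cap, 68 mm across, 8 mm thick, lying flat. Leave alone.
- clamp: Black and orange spring clamp lying flat, 115 x 60 x 20 mm. Leave alone.
There are look-alikes about, which are no part of the job. What is shaped like the red_toy but purple is not meant.

How it is judged (in metres and radians):
On the way, in this order (a step that is already met when the one before it is completed fails the run):
1. the red toy stands released in the circle on the low deck, facing the yellow strip (x of red_toy_mid in the frame of deck_centre between -0.025 and 0.025 m and y of red_toy_mid in the frame of deck_centre between -0.025 and 0.025 m and angle between red_toy_mid's own z axis and vertical below 0.15 rad and angle between the x axis of red_toy_mid and the x axis of deck_centre, either way round below 0.4 rad and x of deck_front in the frame of red_toy_mid above 0 m and contact force between red_toy and deck above 0.2 N and contact force between the fingers and red_toy below 0.05 N and z of deck_pointer in the frame of stage below 0.132 m), for 0.2 s.
2. the lever is pressed right down, first time (value of joint lever above 0.62 rad), for 0.02 s.
3. the lever comes back up, first time (value of joint lever below 0.12 rad), for 0.02 s.
4. the lever is pressed right down, second time (value of joint lever above 0.62 rad), for 0.02 s.
5. the lever comes back up, second time (value of joint lever below 0.12 rad), for 0.02 s.
At the end, for the whole second after the job is handed in: The red toy stands at rest and released on the deck, upright (within 8 degrees), its centre within 25 mm of the circle's centre along x and y, facing the yellow strip within 23 degrees; the deck's pointer is level with the green mark within 8 mm; the lever is back up (below 0.12 rad) (x of red_toy_mid in the frame of deck_centre between -0.025 and 0.025 m and y of red_toy_mid in the frame of deck_centre between -0.025 and 0.025 m and angle between red_toy_mid's own z axis and vertical below 0.15 rad and angle between the x axis of red_toy_mid and the x axis of deck_centre, either way round below 0.4 rad and x of deck_front in the frame of red_toy_mid above 0 m and contact force between red_toy and deck above 0.2 N and contact force between the fingers and red_toy below 0.05 N and z of deck_pointer in the frame of height_mark between -0.008 and 0.008 m and value of joint lever below 0.12 rad and linear speed of red_toy below 0.02 m/s); the robot touches nothing.
It fails at once if another toy or piece of gear moved more than 30 mm or tipped (distance of any of blue_toy, green_toy, orange_toy, battery_a, battery_b, lens, lens_cap, clamp from where it was at the start of the episode above 0.03 m or angle between any of blue_toy, green_toy, orange_toy, battery_a, battery_b, lens, lens_cap, clamp's own z axis and vertical above 0.4 rad).
It fails at once if the tube light is touched (contact force between any of the arm, the fingers, red_toy and lamp above 3 N).
It fails at once if the deck is pushed or pulled by hand instead of by the lever (contact force between any of the arm, the fingers and deck above 10 N).
It fails at once if the toy is dropped or slammed onto the deck (contact force between red_toy and deck above 30 N).
It also fails if it takes over 61 s, if anything falls off the work surface, if the arm or the gripper's body presses on something with over 40 N, if the wrist force passes 120 N, or if a joint passes its speed limit or range.

ROBOT

A 6-joint arm with a two-finger parallel gripper is mounted at the origin on the work surface. World frame = base frame: x ahead of the robot, y to its left, z up, the work surface at z = 0. Lengths are in mm, angles in rad, forces in N, time in s.
With the tool pointing down it reaches from about 275 to 825 mm from the base axis. Payload 5.2 kg.
Tool frame: the origin (TCP) lies at the very end of the fingers, on their centre line; the grasp point (between the pads) lies 19 mm behind it; z points along the fingers, y is the direction in which the jaws open and shut (so a half turn about z gives the same grasp; the last joint's range is limited). The gripper opens to 93 mm and grips with 3 to 60 N. Pads are 15 mm wide; open, the fingers measure 128 mm over their backs; the gripper's body (75 mm by 188 mm) begins 65 mm behind the grasp point.
Start: joints at [-1.325, 0.259, 1.535, -0, 1.348, -0.203], TCP at [238.657, -495.528, 218.653] pointing down, gripper open.
Joint ranges: [-3.14, 3.14], [-0.91, 2.08], [0.19, 2.58], [-1.22, 4.36], [0.22, 2.71], [-3.12, 3.12]. Speed limits (rad/s): [2.57, 2.57, 3.14, 3.14, 3.14, 3.14].

INTERFACE

Orientations are given as [roll, pitch, yaw] about the fixed x, y, z axes, in that order (R = Rz(yaw) Ry(pitch) Rx(roll)).
In Python, from bench import robot gives the robot as it stands. The module is installed in compiled form; this text tells all that it offers. Calls block until the motion is done:
- robot.move_ptp(position, orientation): joint-space move of the TCP to a pose.
- robot.move_linear(position, ori=None, speed=150, f_stop=None): straight line of the TCP; ori=None keeps the orientation; speed is the mean speed in mm/s. With f_stop (N) it stops when the force on the tool has changed by that much, and returns True; else False.
- robot.move_j(angles): joint-space move.
- robot.move_gripper(opening): opening from 0.0 (shut) to 1.0 (fully open); the grip force is fixed at half the most; returns when the fingers have stopped.
- robot.sleep(seconds).
- robot.inverse_kinematics(position, orientation): joint angles nearest the present ones, or None.
- robot.get_image(name): name is "scene" or "top" or "wrist"; returns a dict with "img" (480x640x3 uint8, blue, green, red), "fovy" (degrees; the focal length in pixels is half the picture's height over the tangent of half this angle, whatever the lens; pixels are square), "cx", "cy" (the principal point, pixels), "eye" and "orientation" of the camera in the world. Camera axes: x right, y down, z forward; pixel columns grow to the right and rows downward; lengths in mm; the calibration is good to about 2 mm. The wrist camera is an equidistant fisheye: a pixel r from the principal point sees the ray r / f radians off the axis. A picture is of the moment at which its call begins. There is no depth.
A pose or a line that the arm cannot do raises robot.MotionError and nothing moves.
- robot.hand_in(): hands the job in, once; it reports no verdict.
Readings, each from a call of its own:
- robot.current_t(): time.
- robot.current_qpos(): joint angles.
- robot.current_joint_vel(): joint speeds.
- robot.current_joint_efforts(): joint torques, N m.
- robot.current_tcp_pos(): TCP position.
- robot.current_eef_rot(): TCP orientation.
- robot.current_contact_force(): force on the tool from outside, world axes, zero at the start.
- robot.current_ft_torque(): the same for the moment, N m.
- robot.current_gripper_width(): opening from 0.0 (shut) to 1.0 (fully open).
Only numpy, scipy, OpenCV 4.12 (cv2) and the standard library are available. Lean on these libraries where they do the work, as an engineer would, in place of code of your own. Each camera call takes 0.05 s, during which the arm holds its last target. There are 200 camera calls.

## Working session

There is one attempt and no reset: what is moved stays moved. The work goes in short steps, each a Python script; the robot and the scene stay as the last script left them, time stands still between calls to the robot, and variables do not carry over. Pictures are saved under pics/ and viewed, about 8 in all and at most 12, crops included, and the job is handed in when it is done.

```bash
mkdir -p pics; cat > h.py <<'E'
import numpy as np, cv2, math
from scipy.spatial.transform import Rotation as Rn
from bench import robot
def cam(n):
    d=robot.get_image(n); d['n']=n; return d
def R(d):
    o=np.array(d['orientation'],float)
    return o if o.shape==(3,3) else Rn.from_euler('xyz',o).as_matrix()
def ray(d,u,v):
    f=240/math.tan(math.radians(d['fovy'])/2)
    x,y=(u-d['cx'])/f,(v-d['cy'])/f
    if d['n']=='wrist':
        r=math.hypot(x,y); s=math.sin(r)/r if r>1e-9 else 1
        c=np.array([x*s,y*s,math.cos(r)])
    else: c=np.array([x,y,1.])
    w=R(d)@c; return np.array(d['eye'],float),w/np.linalg.norm(w)
def onz(d,u,v,z):
    e,w=ray(d,u,v); return e+w*(z-e[2])/w[2]
def proj(d,P):
    c=R(d).T@(np.array(P,float)-np.array(d['eye'])); f=240/math.tan(math.radians(d['fovy'])/2)
    if d['n']=='wrist':
        r=math.hypot(c[0],c[1]); t=math.atan2(r,c[2]); k=t/r
        return d['cx']+f*k*c[0],d['cy']+f*k*c[1]
    return d['cx']+f*c[0]/c[2],d['cy']+f*c[1]/c[2]
E
python3 - <<'E'
from h import *
for n in('scene','top','wrist'):
    d=cam(n); cv2.imwrite(f'pics/{n}0.png',d['img']); print(n,d['fovy'],d['cx'],d['cy'],d['eye'],d['orientation'])
E
```

```text
scene 52.42107077663072 313.38658690074647 244.11926614506658 [1058.44044108  465.6458986   895.91570754] [-2.47635318  0.01421683  2.29417359]
top 45.075247848816176 324.1422016135299 244.15141649156814 [ 485.42069889   50.1683612  1360.68441767] [-3.04216935e+00 -1.44776216e-03 -1.58475548e+00]
wrist 65.70646984690485 316.8516868039373 245.20390021706888 [ 305.98013852 -461.55628862  384.58132716] [ 2.86401786e+00  1.41041537e-03 -1.12274133e+00]
```

View pics/scene0.png

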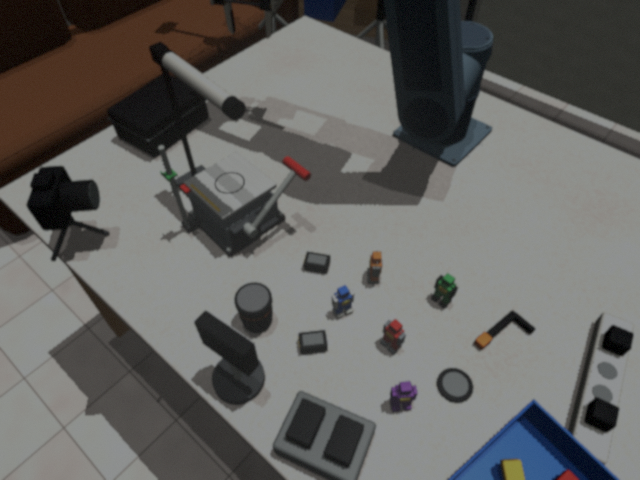

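View pics/top0.png

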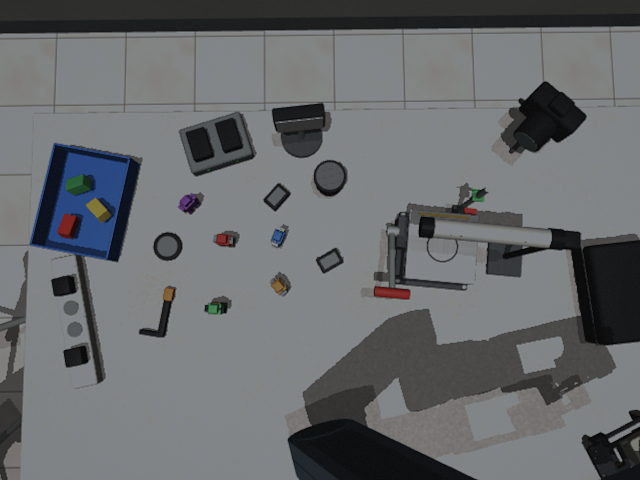

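Scene: red toy at (394,335), stage around (235,190), lever handle at (296,167), and the green mark at (170,175). Top: red toy (225,240), circle (442,248), handle (392,293). Next I'll enlarge crops and get the numbers.

```bash
python3 - <<'E'
from h import *
s=cam('scene');t=cam('top')
def crop(im,u,v,w,h,k): return cv2.resize(im[v:v+h,u:u+w],None,fx=k,fy=k,interpolation=cv2.INTER_CUBIC)
A=crop(s['img'],360,300,70,60,5);B=crop(t['img'],195,210,70,60,5)
C=crop(s['img'],140,130,175,125,2);C=cv2.resize(C,(350,250));D=crop(t['img'],370,180,140,120,2);D=cv2.resize(D,(350,300))
C=cv2.copyMakeBorder(C,0,50,0,0,cv2.BORDER_CONSTANT)
im=np.vstack([np.hstack([A,B]),np.hstack([C,D])]);im=cv2.convertScaleAbs(im,alpha=1.6,beta=10)
cv2.imwrite('pics/c1.png',im)
def blobs(d,cond,mn=6):
    h=cv2.cvtColor(d['img'],cv2.COLOR_BGR2HSV); m=cond(h[...,0].astype(int),h[...,1],h[...,2]).astype(np.uint8)
    n,l,st,c=cv2.connectedComponentsWithStats(m)
    return [(c[i].round(1).tolist(),st[i].tolist()) for i in range(1,n) if st[i,4]>=mn]
red=lambda h,S,V:((h<6)|(h>172))&(S>130)&(V>60)
yel=lambda h,S,V:(abs(h-27)<6)&(S>90)&(V>60)
grn=lambda h,S,V:(abs(h-65)<15)&(S>100)&(V>50)
for d in(s,t):
    for nm,f in(('red',red),('yel',yel),('grn',grn)): print(d['n'],nm,blobs(d,f))
E
```

```text
scene red [([296.0, 166.9], [284, 157, 26, 21, 219]), ([184.5, 188.1], [180, 184, 10, 9, 53]), ([395.4, 325.3], [390, 321, 11, 10, 67]), ([396.3, 334.6], [394, 332, 6, 6, 22]), ([567.3, 476.0], [557, 470, 21, 10, 123])]
scene yel [([205.6, 198.2], [192, 185, 27, 25, 57]), ([404.3, 399.3], [401, 398, 8, 3, 15]), ([512.4, 469.7], [502, 460, 22, 20, 375])]
scene grn [([169.7, 175.4], [165, 172, 10, 7, 35]), ([449.0, 282.2], [443, 275, 12, 17, 99]), ([439.7, 281.7], [438, 280, 4, 4, 12])]
top red [([469.5, 210.8], [464, 207, 12, 8, 69]), ([66.3, 225.4], [58, 214, 18, 24, 277]), ([222.4, 239.3], [216, 234, 14, 12, 117]), ([391.3, 292.5], [374, 287, 36, 12, 334])]
top yel [([98.2, 209.6], [86, 198, 25, 24, 298]), ([444.4, 215.4], [419, 212, 51, 7, 115])]
top grn [([76.3, 185.0], [66, 175, 24, 20, 307]), ([475.8, 195.8], [470, 189, 14, 12, 74]), ([213.8, 308.3], [207, 303, 15, 11, 117])]
```

View pics/c1.png

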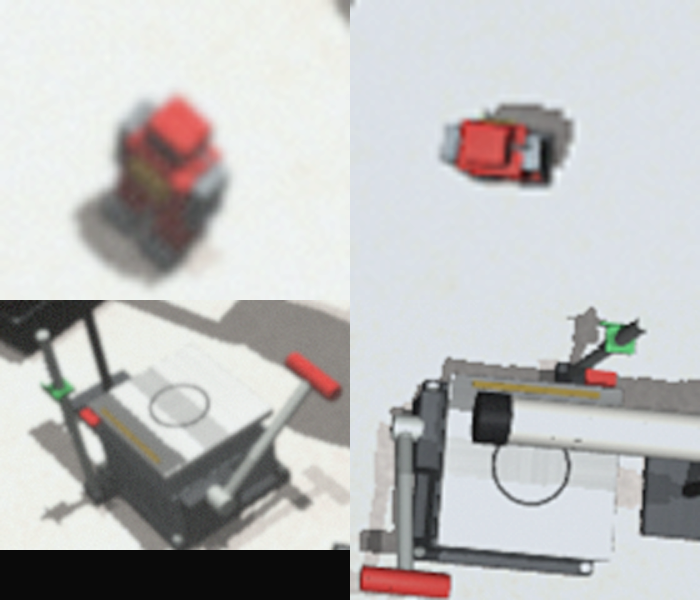

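The crop shows the toy's chest plate on its far (+x) side, with grey arms left and right in the top view, so it faces roughly +x already. Now triangulation.

```bash
cat >> h.py <<'E'
def tri(*rs):
    A=np.zeros((3,3));b=np.zeros(3)
    for e,w in rs: P=np.eye(3)-np.outer(w,w);A+=P;b+=P@e
    X=np.linalg.solve(A,b); return X,[np.linalg.norm((np.eye(3)-np.outer(w,w))@(X-e)) for e,w in rs]
def mask(d,nm):
    h=cv2.cvtColor(d['img'],cv2.COLOR_BGR2HSV).astype(int); H,S,V=h[...,0],h[...,1],h[...,2]
    return {'red':((H<6)|(H>172))&(S>130)&(V>60),'yel':(abs(H-27)<6)&(S>90)&(V>60),'grn':(abs(H-65)<15)&(S>100)&(V>50),
     'dark':V<85}[nm]
def inbox(m,b):
    v,u=np.nonzero(m[b[1]:b[3],b[0]:b[2]]); return np.c_[u+b[0],v+b[1]].astype(float)
E
python3 - <<'E'
from h import *
s=cam('scene');t=cam('top')
T=lambda a,b:print(*[np.round(x,1) for x in tri(ray(s,*a),ray(t,*b))])
print('mark');T((169.7,175.4),(475.8,195.8))
print('handle');T((296,166.9),(391.3,292.5))
print('pointer');T((184.5,188.1),(469.5,210.8)); print(onz(s,184.5,188.1,118),onz(t,469.5,210.8,118))
# strip
for d,b in((s,(188,182,222,214)),(t,(415,208,475,222))):
    p=inbox(mask(d,'yel'),b); P=np.array([onz(d,u,v,120) for u,v in p])[:,:2]
    vx,vy,x,y=cv2.fitLine(P.astype(np.float32),cv2.DIST_HUBER,0,.01,.01).ravel()
    print('strip',d['n'],P.mean(0),math.degrees(math.atan2(vy,vx)),np.ptp(P@[vx,vy]))
# circle
for d,b in((s,(210,166,250,198)),(t,(420,240,465,270))):
    g=cv2.cvtColor(d['img'],cv2.COLOR_BGR2GRAY); bh=cv2.morphologyEx(g,cv2.MORPH_BLACKHAT,np.ones((7,7),np.uint8))
    p=inbox(bh>25,b); P=np.array([onz(d,u,v,120) for u,v in p])[:,:2]
    keep=np.ones(len(P),bool)
    for _ in range(4):
        A=np.c_[2*P[keep],np.ones(keep.sum())];c=np.linalg.lstsq(A,(P[keep]**2).sum(1),rcond=None)[0]
        r=math.sqrt(c[2]+c[0]**2+c[1]**2); keep=abs(np.hypot(*(P-c[:2]).T)-r)<5
    print('circle',d['n'],c[:2],r,keep.sum(),len(P))
# handle axis in top
for d,b in((t,(370,284,415,302)),(s,(280,150,315,182))):
    p=inbox(mask(d,'red'),b);P=np.array([onz(d,u,v,166) for u,v in p])[:,:2]
    vx,vy,x,y=cv2.fitLine(P.astype(np.float32),cv2.DIST_L2,0,.01,.01).ravel()
    print('handle',d['n'],P.mean(0),math.degrees(math.atan2(vy,vx)),np.ptp(P@[vx,vy]))
# toy head: minAreaRect
p=inbox(mask(t,'red'),(205,228,240,252));print('toy top red',onz(t,*p.mean(0),70))
print('head tri');T((396,322),(221,239.3)); print(onz(s,395.4,325.3,78))
# arms: grey ends; toy footprint outline in top
E
```

```text
mark
[ 701.  -270.5  174.4] [0.8 0.8]
handle
[502.4 -89.7 168.1] [0.2 0.2]
pointer
[ 677.8 -270.   118.8] [0.1 0.1]
[ 677.43607358 -270.94131385  118.        ] [ 677.79585635 -270.16358352  118.        ]
strip scene [ 667.9128219  -211.15708493] 84.1645481688654 103.70018212947483
strip top [ 668.27596589 -214.8203761 ] 83.92128452862775 108.71751425060657
circle scene [ 600.46701866 -206.57385418] 32.576459339702936 69 69
circle top [ 601.21290293 -207.44870129] 32.46695468634107 122 128
handle top [502.6533966  -90.17240928] 83.65063814376775 72.80004230835274
handle scene [501.09578286 -90.9201699 ] 81.44976689227038 76.69299115412986
toy top red [627.98733364 274.33812621  70.        ]
head tri
[626.6 275.5  84.1] [0.2 0.2]
[629.75247078 277.41820834  78.        ]
```

```bash
cat >> h.py <<'E'
C=np.array([600.8,-207.0]); SY=math.radians(-6)
def st(x,y,z): # stage -> world
    c,s=math.cos(SY),math.sin(SY); return np.array([C[0]+c*x-s*y,C[1]+s*x+c*y,z])
def ori(yaw,lean,flip=0):
    """tool z = forward(yaw)*sin(lean) - z cos(lean); jaw y along +-left"""
    f=np.array([math.cos(yaw),math.sin(yaw),0]);l=np.array([-f[1],f[0],0]);up=np.array([0,0,1.])
    z=f*math.sin(lean)-up*math.cos(lean); y=l*(-1 if not flip else 1); x=np.cross(y,z)
    return Rn.from_matrix(np.c_[x,y,z]).as_euler('xyz'),z
E
python3 - <<'E'
from h import *
Rt=Rn.from_euler('xyz',robot.current_eef_rot()).as_matrix(); print(Rt.round(2))
d=cam('wrist'); print('cam in tool',(Rt.T@(np.array(d['eye'])-robot.current_tcp_pos())).round(1))
print((Rt.T@R(d)).round(2))
toy=np.array([626.6,275.5,0])
for fl in(0,1):
  for L in (20,30,35):
    o,z=ori(math.radians(-6),math.radians(L),fl)
    print(fl,L,[None if q is None else np.round(q,2).tolist() for q in (robot.inverse_kinematics(toy+[0,0,48]+19*z,o),robot.inverse_kinematics(st(0,0,168)+19*z,o),robot.inverse_kinematics(st(-138,106,56),o))])
E
```

```text
[[ 0.9   0.43 -0.  ]
 [ 0.43 -0.9   0.  ]
 [ 0.   -0.   -1.  ]]
cam in tool [  75.4   -1.2 -166.6]
[[-0.   -0.96 -0.27]
 [ 1.   -0.   -0.  ]
 [-0.   -0.27  0.96]]
0 20 [[0.32, 0.53, 1.69, -0.25, 0.61, 2.18], [-0.6, 0.29, 1.73, 0.22, 0.82, 0.95], [-0.52, 0.16, 2.21, 0.31, 0.47, 0.89]]
0 30 [[0.37, 0.51, 1.82, -0.62, 0.4, 2.57], [-0.65, 0.23, 1.89, 0.47, 0.62, 0.69], [-0.61, 0.14, 2.36, 0.97, 0.3, 0.18]]
0 35 [[0.39, 0.52, 1.88, -0.97, 0.34, 2.93], [-0.69, 0.21, 1.96, 0.66, 0.54, 0.49], [-0.66, 0.14, 2.44, 1.52, 0.31, -0.42]]
1 20 [[0.32, 0.53, 1.69, -0.25, 0.61, -0.96], [-0.6, 0.29, 1.73, 0.22, 0.82, -2.19], [-0.52, 0.16, 2.21, 0.31, 0.47, -2.25]]
1 30 [[0.37, 0.51, 1.82, -0.62, 0.4, -0.57], [-0.65, 0.23, 1.89, 0.47, 0.62, -2.45], [-0.61, 0.14, 2.36, 0.97, 0.3, -2.96]]
1 35 [[0.39, 0.52, 1.88, -0.97, 0.34, -0.21], [-0.69, 0.21, 1.96, 0.66, 0.54, -2.66], [-0.66, 0.14, 2.44, 1.52, 0.31, 2.73]]
```

```bash
python3 - <<'E'
from h import *
print(robot.current_t())
L=math.radians(28)
robot.move_linear([150,-330,350],speed=250)
o,z=ori(math.radians(10),math.radians(5),1)
robot.move_ptp([390,110,350],o)
o,z=ori(math.radians(-6),L,1)
g=np.array([626.6,275.5,48])
robot.move_ptp(g+19*z-130*z,o)
d=cam('wrist'); cv2.imwrite('pics/w1.png',d['img']); print(robot.current_t(),d['eye'],robot.current_qpos())
print('expect head',proj(d,[626.6,275.5,84]),'armL/R',proj(d,[626.6+2,275.5+22,64]),proj(d,[626.6-2,275.5-22,64]))
E
```

```text
0.4
4.5583 [429.68320683 296.21479867 258.13488704] [ 0.41354016  0.28437094  1.80591458 -0.39310783  0.65528483 -0.78552373]
expect head (np.float64(317.40131706163214), np.float64(275.7717890849791)) armL/R (np.float64(346.95012683035714), np.float64(255.28810399076642)) (np.float64(287.8593508365397), np.float64(255.93453749787372))
```

View pics/w1.png

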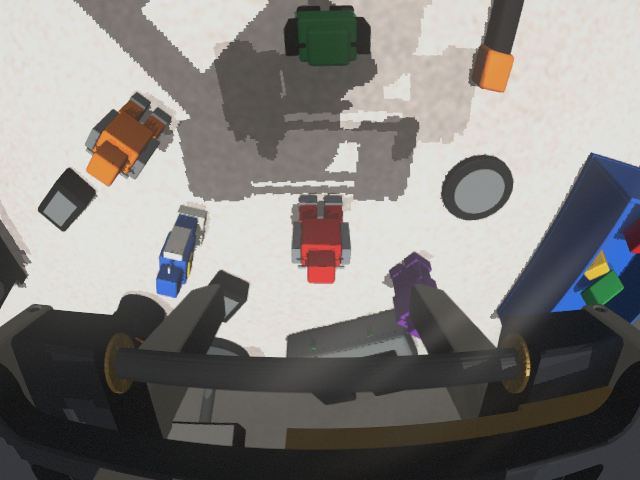

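The wrist view shows the red toy from behind, square to the camera (x 293–350, head at (321,272)). So it faces about -6° as assumed, roughly 3 mm further +y. The fingers clear purple (412,290) and blue (180,250).

```bash
python3 - <<'E'
from h import *
L=math.radians(28)
o,z=ori(SY,L,1)
g=np.array([627.,277.7,46])
robot.move_gripper(0.8)
robot.move_linear(g+19*z,speed=100)
print(robot.current_tcp_pos(),robot.current_contact_force())
robot.move_gripper(0.0)
print('w',robot.current_gripper_width(),robot.current_contact_force())
p=g+19*z
robot.move_linear(p+[0,0,50],speed=80)
robot.move_linear(p+[-120,-40,200],speed=200)
print('w',robot.current_gripper_width(),robot.current_contact_force(),robot.current_t())
d=cam('wrist'); cv2.imwrite('pics/w2.png',d['img'])
print(robot.current_tcp_pos(), robot.current_qpos())
for zz in (240,):
  q=robot.inverse_kinematics(st(-170,0,zz),o); print(q)
E
```

```text
[636.05033443 277.0363051   30.01339691] [ 0.70158828 -0.54884889  0.05472694]
w 0.4674147113747747 [-0.7209831  -0.87977478  0.9342606 ]
w 0.4702807084429096 [ 0.59980009  0.2832523  -2.16467488] 9.075
[515.81487946 236.65755051 227.90706248] [ 0.37493699  0.06589102  1.85549227 -0.30524922  0.80511184 -0.92506634]
[-0.94501593 -0.18416434  2.05438061  0.43563348  0.97670798 -2.60383367]
```

View pics/w2.png

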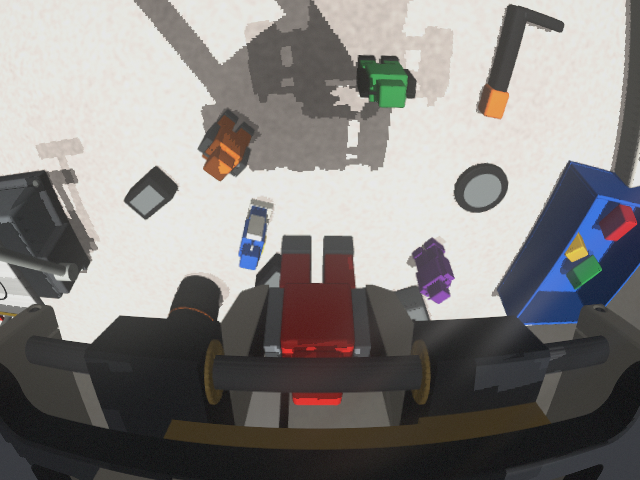

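Toy held square: width 43.7 mm, feet level in the picture at (296..339, 237). Next I check the lamp's x and the toy's tilt, then transit and come in low.

```bash
python3 - <<'E'
from h import *
t=cam('top');c,s=math.cos(SY),math.sin(SY)
for px in((440,228),(555,239)):
    w=onz(t,*px,365)[:2]-C; print('lamp stage xy',c*w[0]+s*w[1],-s*w[0]+c*w[1])
d=cam('wrist'); o,z=ori(SY,math.radians(28),1)
g=np.array(robot.current_tcp_pos())-19*z
f=np.array([c,s,0]);l=np.array([-s,c,0])
for a in(-18,18): print('heel',np.round(proj(d,g-13*f+a*l-[0,0,46]),1))
robot.move_ptp(st(-190,0,255),o)
robot.move_linear(st(-160,0,168),speed=150)
print(robot.current_t(),robot.current_tcp_pos(),st(-160,0,168),robot.current_contact_force())
robot.move_linear(st(8.5,0,166),speed=90)
t=cam('top');sc=cam('scene');w=cam('wrist')
k=lambda im,u,v,W,H,F:cv2.resize(im[v:v+H,u:u+W],None,fx=F,fy=F,interpolation=cv2.INTER_CUBIC)
im=np.hstack([k(sc['img'],150,110,133,100,3),cv2.resize(w['img'],(400,300))])
cv2.imwrite('pics/p1.png',cv2.convertScaleAbs(im,alpha=1.4,beta=10))
print(robot.current_t(),robot.current_tcp_pos(),st(8.5,0,166),robot.current_contact_force())
E
```

```text
lamp stage xy 3.7227722293273366 53.5753156739638
lamp stage xy 2.661591966755461 -146.28339687570698
heel [280.6 230.1]
heel [351.6 230.1]
11.6 [ 442.07201174 -190.13831259  168.44700453] [ 441.67649674 -190.27544588  168.        ] [ 0.1169617  -0.10077229 -0.73190106]
13.775 [ 609.04257881 -207.9199241   166.06459727] [ 609.25343611 -207.88849194  166.        ] [-0.35023981  0.21415146 -2.00360812]
```

View pics/p1.png

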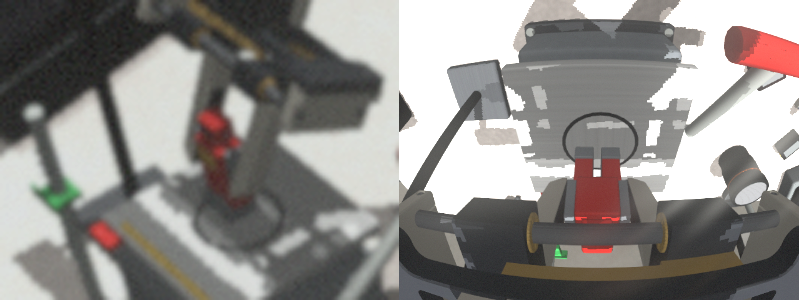

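The view shows the toy upright above the circle, clear of lamp and lever. Now lower it gently.

```bash
python3 - <<'E'
from h import *
robot.move_linear(st(8.5,0,155),speed=40)
h=robot.move_linear(st(8.5,0,144),speed=8,f_stop=2.0)
print(h,robot.current_tcp_pos(),robot.current_contact_force(),robot.current_t())
robot.move_gripper(0.8); robot.sleep(0.3)
p=np.array(robot.current_tcp_pos()); f=st(1,0,0)-st(0,0,0)
print('after',p,robot.current_contact_force())
robot.move_linear(p-40*f+[0,0,3],speed=80)
robot.move_linear(p-170*f+[0,0,50],speed=180)
t=cam('top');sc=cam('scene');w=cam('wrist')
k=lambda im,u,v,W,H,F:cv2.resize(im[v:v+H,u:u+W],None,fx=F,fy=F,interpolation=cv2.INTER_CUBIC)
im=np.hstack([k(sc['img'],150,110,133,100,3),cv2.resize(w['img'],(400,300))])
cv2.imwrite('pics/p2.png',cv2.convertScaleAbs(im,alpha=1.4,beta=10)); cv2.imwrite('pics/p2w.png',w['img'])
# predicted wrist pixels for toy standing exactly at centre
for n,(x,y,zz) in dict(head=(0,0,204),heelL=(-13,18,120),heelR=(-13,-18,120),circ=(0,0,120)).items(): print(n,np.round(proj(w,st(x,y,zz)),1),np.round(proj(sc,st(x,y,zz)),1))
print(robot.current_t())
E
```

```text
True [ 609.31109354 -207.89548678  151.57444228] [-0.89254763 -0.00877276  3.74713975] 14.85
after [ 608.5433517  -207.33695865  150.38471441] [-0.06739124 -0.32718434  0.28934824]
head [315.8 419.9] [223.1 153.8]
heelL [334.9 330.7] [238.5 183.5]
heelR [296.6 330.7] [228.9 175.4]
circ [315.8 338. ] [229.  182.2]
17.5667
```

View pics/p2.png

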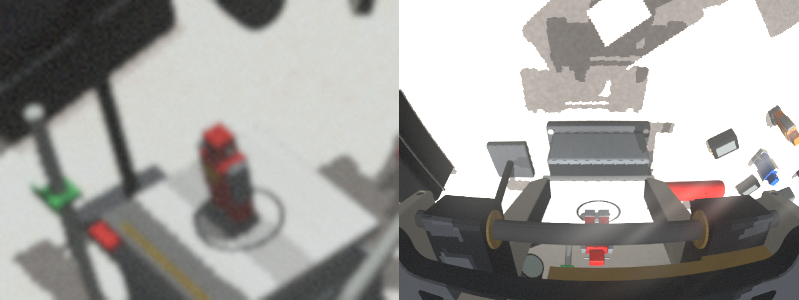

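The toy stands upright and released in the circle, chest to the yellow strip; its head is within ~2 mm of where it should be in the scene view. Now the lever, starting with one stroke.

```bash
cat >> h.py <<'E'
LO=ori(SY,math.radians(15),1)[0]
def hp(q,dz=0):
    a=0.6-q; return st(30-170*math.cos(a),108,70+170*math.sin(a)+11+dz)
def stroke(qend=0.75,v=110):
    for q in(.25,.5): robot.move_linear(hp(q),speed=v)
    hit=robot.move_linear(hp(qend,-5 if qend>=.75 else 0),speed=60,f_stop=14)
    print('down',hit,np.round(robot.current_tcp_pos(),1),hp(.75).round(1),np.round(robot.current_contact_force(),1))
    for q in(.5,.25,0): robot.move_linear(hp(q,12 if q==0 else 0),speed=v)
def pointer():
    def c(d,b):
        p=inbox(mask(d,'red'),b); return p.mean(0)
    s=cam('scene');t=cam('top')
    z=tri(ray(s,*c(s,(165,150,200,205))),ray(t,*c(t,(455,195,490,222))))
    m=tri(ray(s,*inbox(mask(s,'grn'),(155,160,185,190)).mean(0)),ray(t,*inbox(mask(t,'grn'),(462,182,495,205)).mean(0)))
    print('pointer',z[0].round(1),np.round(z[1],1),'mark',m[0].round(1),'t',robot.current_t()); return s,t
E
python3 - <<'E'
from h import *
robot.move_gripper(0)
robot.move_ptp(st(-150,108,240),LO)
robot.move_linear(hp(0,12),speed=150)
pointer()
stroke(); pointer()
print(robot.current_contact_force())
E
```

```text
pointer [ 677.7 -269.9  118.9] [0.2 0.2] mark [ 701.  -270.5  174.1] t 20.125
down True [473.7 -84.6  55.5] [474.8 -85.2  55.6] [-7.3 -0.6 15.1]
pointer [ 677.2 -269.8  134.6] [0.1 0.1] mark [ 700.8 -270.4  174.6] t 23.8083
[-0.70205138 -0.52297821 -0.16372224]
```

```bash
python3 - <<'E'
from h import *
stroke(); s,t=pointer()
k=lambda im,u,v,W,H,F:cv2.resize(im[v:v+H,u:u+W],None,fx=F,fy=F,interpolation=cv2.INTER_CUBIC)
im=np.hstack([k(s['img'],150,110,133,100,3),k(t['img'],380,170,133,100,3)])
cv2.imwrite('pics/l1.png',cv2.convertScaleAbs(im,alpha=1.4,beta=10))
print(inbox(mask(s,'red'),(165,150,200,205)).shape,inbox(mask(t,'red'),(455,195,490,222)).shape)
E
```

```text
down True [473.8 -84.7  55.4] [474.8 -85.2  55.6] [-7.9  1.6 17. ]
pointer [ 677.7 -269.5  145.7] [0.1 0.1] mark [ 700.9 -270.4  174.8] t 27.4917
(47, 2) (73, 2)
```

View pics/l1.png

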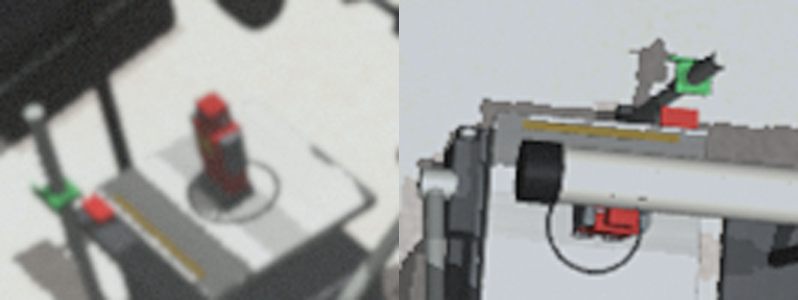

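Toy still upright in the circle; the pointer is rising ~11 mm per stroke.

```bash
python3 - <<'E'
from h import *
stroke(); pointer(); stroke(); s,t=pointer()
E
```

```text
down True [473.9 -84.7  55.5] [474.8 -85.2  55.6] [-6.8  0.9 17.3]
pointer [ 677.2 -269.9  157.1] [0.8 0.8] mark [ 701.1 -270.6  174.8] t 31.175
down True [474.1 -84.8  55.6] [474.8 -85.2  55.6] [-6.6  0.5 15.4]
pointer [ 677.5 -269.2  170. ] [0.6 0.6] mark [ 700.6 -270.   175.5] t 34.8583
```

```bash
python3 - <<'E'
from h import *
robot.move_linear(hp(.25),speed=110); robot.move_linear(hp(.45),speed=50)
robot.move_linear(hp(.25),speed=110); robot.move_linear(hp(0,15),speed=110)
robot.move_linear(st(-190,108,255),speed=200)
s,t=pointer()
print('force',robot.current_contact_force())
p=inbox(mask(s,'red'),(280,145,320,185));q=inbox(mask(t,'red'),(365,275,420,310))
print('handle',tri(ray(s,*p.mean(0)),ray(t,*q.mean(0))))
for n,(x,y,zz) in dict(head=(0,0,257),soles=(0,0,173)).items(): print(n,np.round(proj(s,st(x,y,zz)),1))
hd=inbox(mask(s,'red'),(205,120,240,180)); print('toy red scene mean',hd.mean(0),hd.min(0),hd.max(0))
k=lambda im,u,v,W,H,F:cv2.resize(im[v:v+H,u:u+W],None,fx=F,fy=F,interpolation=cv2.INTER_CUBIC)
im=np.hstack([k(s['img'],150,110,133,100,3),k(s['img'],280,220,200,150,2)])
cv2.imwrite('pics/f1.png',cv2.convertScaleAbs(im,alpha=1.4,beta=10))
E
```

```text
pointer [ 677.1 -270.3  173.1] [0.6 0.6] mark [ 701.1 -270.5  174.6] t 38.1917
force [ 0.32742242 -0.34228622 -0.32663735]
handle (array([502.86106516, -89.82914007, 166.79758501]), [np.float64(0.2096787419464866), np.float64(0.20967874194652433)])
head [218.9 133.9]
soles [225.3 164.7]
toy red scene mean [218.97142857 138.07142857] [214. 132.] [225. 147.]
```

View pics/f1.png

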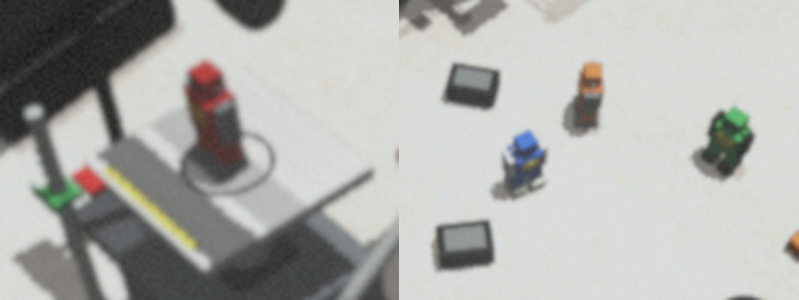

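```bash
python3 -c "
from bench import robot
robot.hand_in()"
```

```text
the job is handed in; nothing more can be done
```

I placed the red toy in the circle on the low deck, raised the deck with the lever, and handed in after about 38 s. I gripped the toy across the arms with the gripper leaning back 28° and lowered it until the contact force changed by 2 N. I then pumped four full strokes to the lever's stop, plus one short stroke to fine-tune the height.

**Last checks**
- **Height:** the pointer measured z ≈ 173 mm, about 174 mm after correcting for its low reading at the start. The green mark is at 174.6 mm and the tolerance is 8 mm.
- **Lever:** the handle is back at 167 mm, where 166 mm is its rest height.
- **Toy:** it stands upright and faces the yellow strip. Its head is within about 2 mm of the expected spot, and its feet looked roughly 5 mm off the circle's centre, inside the 25 mm limit.
- **Other toys and gear:** the blue, green and orange toys and both batteries looked undisturbed in the last picture. The lens, lens cap and clamp weren't rechecked at the end.
- **Robot:** it is clear of everything, with tool force readings near zero.

**One disagreement:** the first stroke lifted the deck about 16 mm instead of the stated 20 mm or so. Later strokes gave 11–13 mm as expected, so I set the height by camera instead of counting strokes.

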